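# Tap home the bridge buttons of three tin-can guitar bodies

## Robot

A 6-joint arm with a two-finger parallel gripper is mounted at the origin on the work surface. World frame = base frame: x ahead of the robot, y to its left, z up, the work surface at z = 0. Lengths are in m, angles in degrees, forces in N, time in s.
With the tool pointing down it reaches from about 0.3 to 0.775 m from the base axis. Payload 14.6 kg.
Tool frame: the origin (TCP) lies on the centre line of the jaws, within the pads' length; the fingertips stand 14 mm ahead of it and the grasp point (between the pads) lies 5 mm behind it; z points along the fingers, y is the line along which they close (so a half turn about z gives the same grasp; the last joint's range is limited). The gripper opens to 94 mm and grips with 3 to 60 N. Pads are 16 mm wide; open, the fingers measure 119 mm over their backs; the gripper's body (75 mm by 177 mm) begins 78 mm behind the grasp point.
Start: joints at [-72.342, 17.183, 87.147, -0, 75.671, -3.816], TCP at [0.201, -0.512, 0.219] pointing down, gripper open.
Joint ranges: [-173.82, 173.82], [-45.26, 126.66], [13.44, 144.39], [-59.66, 239.66], [0, 175.72], [-146.38, 146.38]. Speed limits (degrees/s): [127.2, 127.2, 147.25, 180, 180, 180].

## Interface

Orientations are given as a 3x3 rotation matrix whose columns are the frame's x, y, z axes.
In Python, from cell import sense, camera, bot, find_in, outline_of, mark_of gives the robot as it stands.
- The arm moves only by the tool step_arm, never from a script. Its argument "series" is a list of rows, each an object of numbers: "dx", "dy", "dz": the shift along the tool's x, y, z in mm; "ax", "ay", "az": the turn, a rotation vector about the tool's x, y, z in rad; "hand": the finger opening in mm, from 0 to 94. A call has exactly 5 rows; each row is the pose to reach, as a shift and turn from the pose commanded when the call began, along the tool's axes at that moment; what a row does not reach only later rows make up. A row lasts 1/8 s, in which the tool goes at most 62.5 mm and 10.7 degrees, less where a joint would pass 70% of its speed; a pose out of reach is approached as far as the arm can. A call with a gripper value outside its range is refused whole. The fingers move at their own pace and stop on an object; "squeeze" is the grip in N (left out, the last holds). Time passes only in rows, so rows that repeat a pose let the fingers close, or fill a call up. It gives the time, the measured TCP pose, the force, the opening and the grip force at its end, in the units of the state.
- sense(): the state, without advancing time (a new reading comes with each control period).
- camera(name): name is "scene" or "top" or "wrist"; returns a dict with "image" (420x560x3 uint8, blue, green, red), "mtx" (3x3 intrinsics, pixels), "dist_coeffs" ([k1, k2, p1, p2, k3] as OpenCV has them; the pictures are not rectified), "extrinsics" (4x4, takes a point from world to camera coordinates). Camera axes: x right, y up, looking along -z (the intrinsics and any distortion apply to the point x, -y, -z); pixel columns grow to the right and rows downward; lengths in m; the calibration is good to about 2 mm. A picture is of the moment at which its call begins. There is no depth.
- bot.hand_in(): hands the job in; it is judged then, once.
Trained networks look in a picture, given as the dict that the camera call returned (one of the last four; its "shot" number tells which), for a name from the list of things; names that differ only in an ending like _2 or _b are one class to them, and where a whole thing is asked for, a point or a joint stands for the part that bears it (a point fixed in the world has none). Each returns a list of dicts, best first, with "score" (0 to 1); they miss things now and then, are a little off and sometimes report something else, mostly with a low value. They report only what shows in the picture. A call takes as long as a camera call. They do not tell look-alikes from the thing itself.
- find_in(label, picture): "extent" ([left, top, right, bottom] in pixels, round what is visible of it).
- outline_of(label, picture): "region" (420x560 bool, what is visible of it) and "extent" ([left, top, right, bottom] in pixels, round what is visible of it).
- mark_of(label, picture): "at" ([column, row] in pixels: a listed point, or the origin of a listed thing).
The state is a dict: "t": time; "joint_pos": joint angles; "joint_velocities": joint speeds; "tau": joint torques, N m; "position": TCP position; "ee_rot": TCP orientation; "ft_force": force on the tool from outside, world axes, zero at the start; "torque": the same for the moment, N m; "finger_gap": finger opening in m; "grasp_force": force on a finger pad.
Only numpy, scipy, OpenCV 4.12 (cv2) and the standard library are available. Lean on these libraries where they do the work, as an engineer would, in place of code of your own. Each camera call takes 0.05 s, during which the arm holds its last target. There are 200 camera calls.

## Task

With the fingertips, press the wooden bridge button on top of each of the three guitar-body tins lightly down until it sits home: first the widest tin, then the middle one, last the narrowest. Only touch, gently, so that the springy sound plate under the button is not forced right down; do not lift, tip or shove the tins, and leave the other things on the bench alone.

Things in the scene. Friction and masses are not known exactly. Their poses are not given: they have to be found in the camera images.
- wide_tin: The wide tin: a loose upright dark steel tin, 120 mm across and 70 mm tall, about 0.4 kg, standing on the bench with a 30 mm wooden neck block sticking out of its side along its +x, below the rim. Origin: centre of its underside, z up. Its top is closed by a springy sound plate level with the rim, and a round wooden bridge button stands in the middle of the plate.
- wide_top (a point): Centre of the top face of the wide tin's bridge button, a wooden disc 24 mm across; the button's face is 82 mm above the bench when fully proud, 76 mm when home. Moves with the button.
- wide_button (a joint): How far this button has been pushed down into its plate, in m: 0 fully proud (12 mm above the plate), 0.006 home (6 mm above the plate). A snug slide fit: it takes about 2 N to move and stays where it is left. It starts 0 to 2 mm in.
- wide_plate (a joint): How far this tin's sound plate is sunk, in m: 0 at rest; it gives 1 mm for each 1.4 N (after a first 0.5 N) and springs back; its stop is at 0.010. The button rides on it. 0.007, about 10 N, is too hard a press.
- middle_tin: The middle tin: a loose upright dark steel tin, 92 mm across and 90 mm tall, about 0.4 kg, standing on the bench with a 30 mm wooden neck block sticking out of its side along its +x, below the rim. Origin: centre of its underside, z up. Its top is closed by a springy sound plate level with the rim, and a round wooden bridge button stands in the middle of the plate.
- middle_top (a point): Centre of the top face of the middle tin's bridge button, a wooden disc 24 mm across; the button's face is 102 mm above the bench when fully proud, 96 mm when home. Moves with the button.
- middle_button (a joint): How far this button has been pushed down into its plate, in m: 0 fully proud (12 mm above the plate), 0.006 home (6 mm above the plate). A snug slide fit: it takes about 2 N to move and stays where it is left. It starts 0 to 2 mm in.
- middle_plate (a joint): How far this tin's sound plate is sunk, in m: 0 at rest; it gives 1 mm for each 1.4 N (after a first 0.5 N) and springs back; its stop is at 0.010. The button rides on it. 0.007, about 10 N, is too hard a press.
- narrow_tin: The narrow tin: a loose upright dark steel tin, 66 mm across and 115 mm tall, about 0.4 kg, standing on the bench with a 30 mm wooden neck block sticking out of its side along its +x, below the rim. Origin: centre of its underside, z up. Its top is closed by a springy sound plate level with the rim, and a round wooden bridge button stands in the middle of the plate.
- narrow_top (a point): Centre of the top face of the narrow tin's bridge button, a wooden disc 24 mm across; the button's face is 127 mm above the bench when fully proud, 121 mm when home. Moves with the button.
- narrow_button (a joint): How far this button has been pushed down into its plate, in m: 0 fully proud (12 mm above the plate), 0.006 home (6 mm above the plate). A snug slide fit: it takes about 2 N to move and stays where it is left. It starts 0 to 2 mm in.
- narrow_plate (a joint): How far this tin's sound plate is sunk, in m: 0 at rest; it gives 1 mm for each 1.4 N (after a first 0.5 N) and springs back; its stop is at 0.010. The button rides on it. 0.007, about 10 N, is too hard a press.
- glue_jar: Bystander: glue jar with white lid, 48 mm across, 75 mm tall, loose; origin centre of its underside.
- sanding_block: Bystander: cork block 40 x 90 x 30 mm, loose; origin centre of its underside.
- screwdriver: Bystander: screwdriver lying on the bench, handle to its -x, loose.
There are look-alikes about, which are no part of the job. What is shaped like the narrow_tin but green or red is not meant.

How it is judged (in metres and radians):
On the way, in this order (a step that is already met when the one before it is completed fails the run):
1. the wide tin's button is pressed home (value of joint wide_button above 0.0045 m), for 0.1 s.
2. the middle tin's button is pressed home (value of joint middle_button above 0.0045 m), for 0.1 s.
3. the narrow tin's button is pressed home (value of joint narrow_button above 0.0045 m), for 0.1 s.
At the end, for the whole second after the job is handed in: All three buttons are home (pushed in more than 4.5 of 6 mm), the plates have sprung back (within 1 mm), the tins stand upright and at rest within 20 mm of where they began, and the bystanders are within 20 mm of theirs (value of joint each of wide_button, middle_button, narrow_button above 0.0045 m and value of joint each of wide_plate, middle_plate, narrow_plate below 0.001 m and distance of each of wide_tin, middle_tin, narrow_tin, glue_jar, sanding_block, screwdriver from where it was at the start of the episode below 0.02 m and angle between each of wide_tin, middle_tin, narrow_tin's own z axis and vertical below 0.05 rad and linear speed of each of wide_tin, middle_tin, narrow_tin below 0.02 m/s); the robot touches nothing.
It fails at once if a button is pressed in before the one whose turn comes first is home ((value of joint middle_button above 0.003 m and value of joint wide_button below 0.0045 m) or (value of joint narrow_button above 0.003 m and value of joint middle_button below 0.0045 m)).
It fails at once if a sound plate is pressed too hard (sunk more than 7 mm) (value of joint any of wide_plate, middle_plate, narrow_plate above 0.007 m).
It fails at once if a tin is lifted, tipped or shoved more than 20 mm (height (world z) of any of wide_tin, middle_tin, narrow_tin above 0.008 m or angle between any of wide_tin, middle_tin, narrow_tin's own z axis and vertical above 0.2 rad or distance of any of wide_tin, middle_tin, narrow_tin from where it was at the start of the episode above 0.02 m).
It fails at once if a bystander is moved more than 20 mm (distance of any of glue_jar, sanding_block, screwdriver from where it was at the start of the episode above 0.02 m).
It also fails if it takes over 54 s, if anything falls off the work surface, if the arm or the gripper's body presses on something with over 40 N, if the wrist force passes 120 N, or if a joint passes its speed limit or range.

## Working session

There is one attempt and no reset: what is moved stays moved. The work goes in short steps, Python scripts to look and compute and a tool call to move; the robot and the scene stay as the last step left them, time stands still between calls to the robot, and variables do not carry over. Pictures are saved under pics/ and viewed, at most 10 in all, crops included, and the job is handed in when it is done.

Besides the shell and the picture viewer there is one more tool, called by a JSON object that holds its "op" and its "data". step_arm: Moves the arm, as the interface text tells. Its arguments: {"type":"object","properties":{"series":{"type":"array"},"squeeze":{"type":"number"}},"required":["series"]}

```bash
mkdir -p pics
cat > h.py <<'E'
import numpy as np, cv2
from cell import sense, camera, bot, find_in, outline_of, mark_of
def ray(p,px):
    u=cv2.undistortPoints(np.array([[px]],float),np.array(p["mtx"]),np.array(p["dist_coeffs"]))[0,0]
    E=np.array(p["extrinsics"]); R=E[:3,:3]
    return -R.T@E[:3,3], R.T@np.array([u[0],-u[1],-1.])
def at_z(p,px,z):
    o,d=ray(p,px); return o+d*(z-o[2])/d[2]
E
python3 - <<'E'
from h import *
s=sense();print(s)
H=dict(wide=.081,middle=.101,narrow=.126)
for c in("top","scene"):
    p=camera(c);cv2.imwrite(f"pics/{c}0.png",p["image"])
    print(c,ray(p,[280,210])[0].round(3))
    for n,h in H.items():
        for m in mark_of(n+"_top",p): print(n,round(m["score"],2),np.round(m["at"],1),at_z(p,m["at"],h).round(4))
    for n in("narrow_tin","glue_jar","sanding_block","screwdriver"):
        for m in find_in(n,p): print(n,round(m["score"],2),np.round(m["extent"]))
E
```

```text
{'t': 0.0, 'joint_pos': array([-7.23426735e+01,  1.72144910e+01,  8.71834875e+01, -1.55723568e-03,
        7.56699058e+01, -3.81733926e+00]), 'joint_velocities': array([0.11779785, 0.09873762, 0.08151044, 0.02640357, 0.03153573,
       0.11807404]), 'tau': array([ 8.55446451e-04, -5.31803226e+01, -3.52739596e+01,  7.08506349e-02,
        2.42993556e-02, -1.26439249e-04]), 'position': array([ 0.20124599, -0.51157135,  0.21887368]), 'ee_rot': array([[ 9.30577073e-01,  3.66095839e-01, -3.84471034e-04],
       [ 3.66096037e-01, -9.30576399e-01,  1.12099632e-03],
       [ 5.26124180e-05, -1.18392680e-03, -9.99999298e-01]]), 'ft_force': array([-0.4798277 , -0.60937251, -0.9145367 ]), 'torque': array([-0.04330323, -0.02012527, -0.00107546]), 'grasp_force': 0.0, 'finger_gap': 0.09418502483806518}
top [0.361 0.002 1.19 ]
wide 0.39 [178.7 209.1] [0.6002 0.2714 0.081 ]
middle 0.53 [385.9 225.9] [ 0.5678 -0.243   0.101 ]
narrow 0.66 [238.7 260.9] [0.4703 0.1096 0.126 ]
narrow 0.47 [284.4 216.8] [0.5786 0.0054 0.126 ]
narrow 0.47 [228.1 155.9] [0.7278 0.1481 0.126 ]
narrow 0.38 [277.7 111.4] [0.8
[... 222 characters left out ...]
 0.56 [370. 211. 405. 249.]
sanding_block 0.35 [217. 141. 240. 168.]
screwdriver 0.57 [192. 328. 233. 340.]
scene [ 1.07  -0.675  0.906]
wide 0.38 [327.9 152.7] [0.5912 0.2798 0.081 ]
middle 0.64 [196.  268.2] [ 0.56   -0.2425  0.101 ]
middle 0.52 [329.9 176.9] [0.6562 0.1711 0.101 ]
narrow 0.63 [253.3 160.4] [0.4697 0.0962 0.126 ]
narrow 0.44 [374.1 234.1] [0.8438 0.0281 0.126 ]
narrow 0.39 [266.4 196.2] [0.5754 0.002  0.126 ]
narrow_tin 0.85 [242. 156. 279. 199.]
narrow_tin 0.77 [355. 224. 393. 280.]
narrow_tin 0.74 [244. 189. 281. 243.]
glue_jar 0.63 [356. 196. 376. 229.]
sanding_block 0.8 [287. 281. 312. 323.]
sanding_block 0.45 [354. 196. 374. 228.]
screwdriver 0.7 [212. 140. 245. 164.]
```

View pics/top0.png

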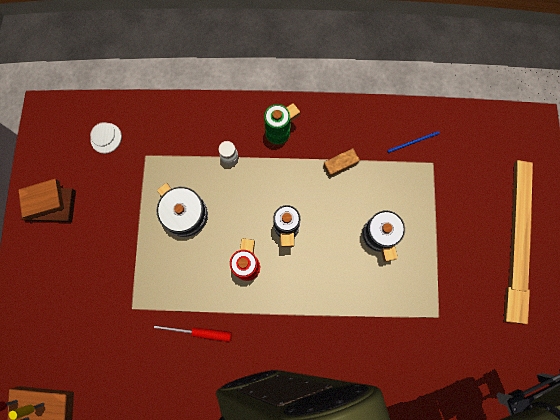

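View pics/scene0.png

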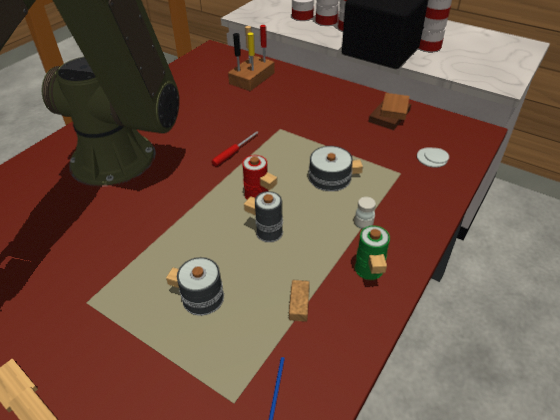

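The top view shows the wide tin's button at (179,209), the middle's at (387,229) and the dark narrow tin's at (287,217). The red tin at (243,263) and the green one at (277,115) are decoys. The scene view agrees, with the buttons at (331,157), (198,271) and (268,199). I'll refine the centres using the button colour.

```bash
cat > c.py <<'E'
from h import *
def blob(img,c,r=11):
    x,y=int(c[0]),int(c[1]); w=img[y-r:y+r+1,x-r:x+r+1]
    h=cv2.cvtColor(w,cv2.COLOR_BGR2HSV)
    m=((h[...,0]<16)&(h[...,1]>110)&(h[...,2]>60)).astype(np.uint8)
    n,l,s,ct=cv2.connectedComponentsWithStats(m)
    k=min(range(1,n),key=lambda i:np.hypot(*(ct[i]-r))-.1*min(s[i,4],60))
    return ct[k]+[x-r,y-r],s[k]
E
python3 - <<'E'
from c import *
H=dict(wide=.080,middle=.100,narrow=.125)
C=dict(top=dict(wide=(179,209),middle=(387,229),narrow=(287,217)),scene=dict(wide=(331,157),middle=(198,271),narrow=(268,199)))
P={c:(camera(c)) for c in C}
for n in H:
    R=[]
    for c in C:
        b,s=blob(P[c]["image"],C[c][n],9 if c=="top" else 8); o,d=ray(P[c],b); d/=np.linalg.norm(d);R.append((o,d))
        print(n,c,b.round(1),s,at_z(P[c],b,H[n]-.003).round(4))
    A=sum(np.eye(3)-np.outer(d,d) for o,d in R);B=sum((np.eye(3)-np.outer(d,d))@o for o,d in R)
    print("  tri",np.linalg.solve(A,B).round(4))
E
```

```text
wide top [178.5 208.1] [ 4  4 10  9 67] [0.6036 0.2731 0.077 ]
wide scene [330.8 156.7] [ 5  5  7  7 42] [0.6044 0.2732 0.077 ]
  tri [0.604  0.2734 0.0765]
middle top [387.1 227.4] [ 5  3  9 10 69] [ 0.5648 -0.2469  0.097 ]
middle scene [197.3 271.5] [ 2  4 11 10 89] [ 0.5657 -0.2456  0.097 ]
  tri [ 0.5653 -0.2463  0.0972]
narrow top [286.4 217. ] [ 4  5 10  9 75] [0.579  0.0006 0.122 ]
narrow scene [267.9 198.3] [ 4  4  9  8 62] [0.58   0.0012 0.122 ]
  tri [0.5795 0.001  0.1217]
```

{"op": "step_arm", "data": {"series": [{"dx":44,"dy":-39,"hand":0},{"dx":88,"dy":-78,"hand":0},{"dx":132,"dy":-117,"hand":0},{"dx":176,"dy":-156,"hand":0},{"dx":220,"dy":-195,"hand":0}], "squeeze": 5}}

```text
invalid input at $.series[0]: expected keys dx, dy, dz, ax, ay, az, hand
```

{"op": "step_arm", "data": {"series": [{"dx":44,"dy":-39,"hand":0},{"dx":88,"dy":-78,"hand":0},{"dx":132,"dy":-117,"hand":0},{"dx":176,"dy":-156,"hand":0},{"dx":220,"dy":-195,"hand":0}]}}

```text
invalid input at $.series[0]: expected keys dx, dy, dz, ax, ay, az, hand
```

{"op": "step_arm", "data": {"series": [{"dx":45,"dy":-39,"hand":0},{"dx":90,"dy":-78,"hand":0},{"dx":135,"dy":-117,"hand":0},{"dx":180,"dy":-156,"hand":0},{"dx":222,"dy":-193,"hand":0}]}}

```text
invalid input at $.series[0]: expected keys dx, dy, dz, ax, ay, az, hand
```

{"op": "step_arm", "data": {"series": [{"dx":44,"dy":-39,"dz":0,"ax":0,"ay":0,"az":0,"hand":0},{"dx":88,"dy":-78,"dz":0,"ax":0,"ay":0,"az":0,"hand":0},{"dx":132,"dy":-117,"dz":0,"ax":0,"ay":0,"az":0,"hand":0},{"dx":176,"dy":-156,"dz":0,"ax":0,"ay":0,"az":0,"hand":0},{"dx":220,"dy":-195,"dz":0,"ax":0,"ay":0,"az":0,"hand":0}], "squeeze": 5}}

```text
t: 1.52
position: [0.3352, -0.2481, 0.2197]
ee_rot: [[0.931, 0.366, 0.001], [0.366, -0.931, -0.0], [0.0, 0.001, -1.0]]
ft_force: [0.1, 0.1, 0.3]
finger_gap: 0.0472
grasp_force: 0.0
```

{"op": "step_arm", "data": {"series": [{"dx":44,"dy":-39,"dz":0,"ax":0,"ay":0,"az":0,"hand":0},{"dx":88,"dy":-78,"dz":0,"ax":0,"ay":0,"az":0,"hand":0},{"dx":132,"dy":-117,"dz":0,"ax":0,"ay":0,"az":0,"hand":0},{"dx":176,"dy":-156,"dz":0,"ax":0,"ay":0,"az":0,"hand":0},{"dx":220,"dy":-195,"dz":0,"ax":0,"ay":0,"az":0,"hand":0}]}}

```text
t: 2.15
position: [0.4687, 0.0142, 0.2197]
ee_rot: [[0.931, 0.366, 0.001], [0.366, -0.931, -0.0], [0.001, 0.0, -1.0]]
ft_force: [0.6, -0.2, -0.4]
finger_gap: 0.0007
grasp_force: 0.0
```

{"op": "step_arm", "data": {"series": [{"dx":45,"dy":-39,"dz":0,"ax":0,"ay":0,"az":0,"hand":0},{"dx":90,"dy":-78,"dz":0,"ax":0,"ay":0,"az":0,"hand":0},{"dx":135,"dy":-117,"dz":10,"ax":0,"ay":0,"az":0,"hand":0},{"dx":180,"dy":-156,"dz":40,"ax":0,"ay":0,"az":0,"hand":0},{"dx":222,"dy":-193,"dz":70,"ax":0,"ay":0,"az":0,"hand":0}]}}

```text
t: 2.78
position: [0.6026, 0.2708, 0.1512]
ee_rot: [[0.931, 0.366, 0.001], [0.366, -0.931, 0.0], [0.001, 0.0, -1.0]]
ft_force: [0.4, -1.1, 1.3]
finger_gap: 0.0002
grasp_force: 0.0
```

Run:
```python
from h import *
p=camera("wrist");s=sense();print(s["t"],s["position"],s["ft_force"]);cv2.imwrite("pics/w1.png",p["image"])
def pr(X):
    E=p["extrinsics"];q=np.array(E)[:3,:3]@X+np.array(E)[:3,3];q=q*[1,-1,-1]
    return cv2.projectPoints(q.reshape(1,3),np.zeros(3),np.zeros(3),np.array(p["mtx"]),np.array(p["dist_coeffs"]))[0].ravel()
print(pr(np.array([.604,.2733,.081])),pr(s["position"]+[0,0,-.014]))
```

```text
2.825 [0.60198857 0.27507786 0.14407527] [ 0.92569604  3.77599193 -3.1277489 ]
[276.32070768 220.80656507] [271.56674862 244.19564383]
```

View pics/w1.png

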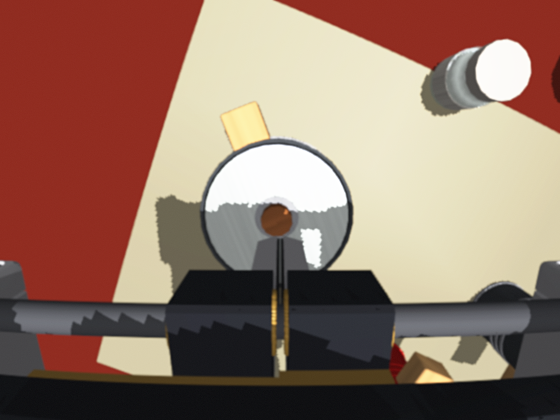

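Wrist view: the wide tin's button is at (277,219), where the projection put it (276,221). The descent will be slow, since fast moves overshoot by about 5 mm.

{"op": "step_arm", "data": {"series": [{"dx":0,"dy":0,"dz":10,"ax":0,"ay":0,"az":0,"hand":0},{"dx":0,"dy":0,"dz":22,"ax":0,"ay":0,"az":0,"hand":0},{"dx":0,"dy":0,"dz":32,"ax":0,"ay":0,"az":0,"hand":0},{"dx":0,"dy":0,"dz":40,"ax":0,"ay":0,"az":0,"hand":0},{"dx":0,"dy":0,"dz":43,"ax":0,"ay":0,"az":0,"hand":0}]}}

```text
t: 3.45
position: [0.6018, 0.2686, 0.1087]
ee_rot: [[0.931, 0.366, -0.0], [0.366, -0.931, -0.0], [-0.0, 0.0, -1.0]]
ft_force: [0.6, -0.8, -0.3]
finger_gap: 0.0006
grasp_force: 0.0
```

{"op": "step_arm", "data": {"series": [{"dx":0,"dy":0,"dz":0,"ax":0,"ay":0,"az":0,"hand":0},{"dx":0,"dy":0,"dz":0,"ax":0,"ay":0,"az":0,"hand":0},{"dx":0,"dy":0,"dz":0,"ax":0,"ay":0,"az":0,"hand":0},{"dx":0,"dy":0,"dz":0,"ax":0,"ay":0,"az":0,"hand":0},{"dx":0,"dy":0,"dz":0,"ax":0,"ay":0,"az":0,"hand":0}]}}

```text
t: 4.08
position: [0.6019, 0.269, 0.1089]
ee_rot: [[0.931, 0.366, 0.0], [0.366, -0.931, 0.0], [0.0, -0.0, -1.0]]
ft_force: [0.3, -0.3, 0.1]
finger_gap: 0.0007
grasp_force: 0.0
```

{"op": "step_arm", "data": {"series": [{"dx":3,"dy":-3,"dz":4,"ax":0,"ay":0,"az":0,"hand":0},{"dx":3,"dy":-3,"dz":8,"ax":0,"ay":0,"az":0,"hand":0},{"dx":3,"dy":-3,"dz":11,"ax":0,"ay":0,"az":0,"hand":0},{"dx":3,"dy":-3,"dz":13,"ax":0,"ay":0,"az":0,"hand":0},{"dx":3,"dy":-3,"dz":15,"ax":0,"ay":0,"az":0,"hand":0}]}}

```text
t: 4.7
position: [0.6035, 0.2728, 0.0939]
ee_rot: [[0.931, 0.366, -0.0], [0.366, -0.931, -0.0], [-0.0, -0.0, -1.0]]
ft_force: [-1.3, -1.0, 2.4]
finger_gap: 0.0007
grasp_force: 1.0
```

{"op": "step_arm", "data": {"series": [{"dx":0,"dy":0,"dz":1,"ax":0,"ay":0,"az":0,"hand":0},{"dx":0,"dy":0,"dz":2,"ax":0,"ay":0,"az":0,"hand":0},{"dx":0,"dy":0,"dz":3,"ax":0,"ay":0,"az":0,"hand":0},{"dx":0,"dy":0,"dz":3,"ax":0,"ay":0,"az":0,"hand":0},{"dx":0,"dy":0,"dz":3,"ax":0,"ay":0,"az":0,"hand":0}]}}

```text
t: 5.32
position: [0.6036, 0.2729, 0.0909]
ee_rot: [[0.931, 0.366, 0.0], [0.366, -0.931, 0.0], [0.0, 0.0, -1.0]]
ft_force: [-1.3, -0.2, 1.9]
finger_gap: 0.0006
grasp_force: 0.8
```

{"op": "step_arm", "data": {"series": [{"dx":0,"dy":0,"dz":1,"ax":0,"ay":0,"az":0,"hand":0},{"dx":0,"dy":0,"dz":2,"ax":0,"ay":0,"az":0,"hand":0},{"dx":0,"dy":0,"dz":3,"ax":0,"ay":0,"az":0,"hand":0},{"dx":0,"dy":0,"dz":3.5,"ax":0,"ay":0,"az":0,"hand":0},{"dx":0,"dy":0,"dz":3.5,"ax":0,"ay":0,"az":0,"hand":0}]}}

```text
t: 5.95
position: [0.6036, 0.2729, 0.0875]
ee_rot: [[0.931, 0.366, 0.0], [0.366, -0.931, 0.0], [0.0, 0.0, -1.0]]
ft_force: [-1.2, -1.3, 4.5]
finger_gap: 0.0005
grasp_force: 2.1
```

{"op": "step_arm", "data": {"series": [{"dx":0,"dy":0,"dz":-15,"ax":0,"ay":0,"az":0,"hand":0},{"dx":0,"dy":0,"dz":-60,"ax":0,"ay":0,"az":0,"hand":0},{"dx":0,"dy":0,"dz":-110,"ax":0,"ay":0,"az":0,"hand":0},{"dx":0,"dy":0,"dz":-135,"ax":0,"ay":0,"az":0,"hand":0},{"dx":-25,"dy":52,"dz":-135,"ax":0,"ay":0,"az":0,"hand":0}]}}

```text
t: 6.58
position: [0.5996, 0.2172, 0.2253]
ee_rot: [[0.929, 0.37, 0.004], [0.37, -0.929, 0.002], [0.005, 0.0, -1.0]]
ft_force: [1.3, -0.7, -0.6]
finger_gap: 0.0008
grasp_force: 0.0
```

{"op": "step_arm", "data": {"series": [{"dx":-25,"dy":52,"dz":0,"ax":0,"ay":0,"az":0,"hand":0},{"dx":-50,"dy":104,"dz":0,"ax":0,"ay":0,"az":0,"hand":0},{"dx":-75,"dy":156,"dz":0,"ax":0,"ay":0,"az":0,"hand":0},{"dx":-100,"dy":208,"dz":0,"ax":0,"ay":0,"az":0,"hand":0},{"dx":-125,"dy":260,"dz":0,"ax":0,"ay":0,"az":0,"hand":0}]}}

```text
t: 7.2
position: [0.5778, -0.0741, 0.2234]
ee_rot: [[0.931, 0.366, 0.001], [0.366, -0.931, -0.0], [0.001, 0.0, -1.0]]
ft_force: [0.2, 0.1, 0.3]
finger_gap: 0.0006
grasp_force: 0.0
```

{"op": "step_arm", "data": {"series": [{"dx":-25,"dy":52,"dz":0,"ax":0,"ay":0,"az":0,"hand":0},{"dx":-50,"dy":104,"dz":0,"ax":0,"ay":0,"az":0,"hand":0},{"dx":-70,"dy":145,"dz":0,"ax":0,"ay":0,"az":0,"hand":0},{"dx":-76,"dy":157,"dz":30,"ax":0,"ay":0,"az":0,"hand":0},{"dx":-76,"dy":157,"dz":60,"ax":0,"ay":0,"az":0,"hand":0}]}}

```text
t: 7.82
position: [0.5647, -0.2477, 0.1624]
ee_rot: [[0.931, 0.364, 0.001], [0.364, -0.931, -0.001], [0.001, 0.001, -1.0]]
ft_force: [1.2, 0.3, -0.7]
finger_gap: 0.0003
grasp_force: 0.0
```

{"op": "step_arm", "data": {"series": [{"dx":0,"dy":0,"dz":10,"ax":0,"ay":0,"az":0,"hand":0},{"dx":0,"dy":0,"dz":20,"ax":0,"ay":0,"az":0,"hand":0},{"dx":0,"dy":0,"dz":30,"ax":0,"ay":0,"az":0,"hand":0},{"dx":0,"dy":0,"dz":30,"ax":0,"ay":0,"az":0,"hand":0},{"dx":0,"dy":0,"dz":30,"ax":0,"ay":0,"az":0,"hand":0}]}}

```text
t: 8.45
position: [0.5652, -0.2463, 0.133]
ee_rot: [[0.931, 0.366, 0.001], [0.366, -0.931, -0.0], [0.001, 0.001, -1.0]]
ft_force: [-0.0, 0.5, -0.4]
finger_gap: 0.0003
grasp_force: 0.0
```

Run:
```python
from c import *
p=camera("scene");s=sense();print(s["t"],s["position"],s["ft_force"]);cv2.imwrite("pics/s2.png",p["image"])
print(blob(p["image"],(331,157),8)[0],"was 330.8 156.7")
```

```text
8.5 [ 0.56519697 -0.24635768  0.13298269] [-0.12575157  0.3150832  -0.47416881]
[330.83333333 157.41666667] was 330.8 156.7
```

View pics/s2.png

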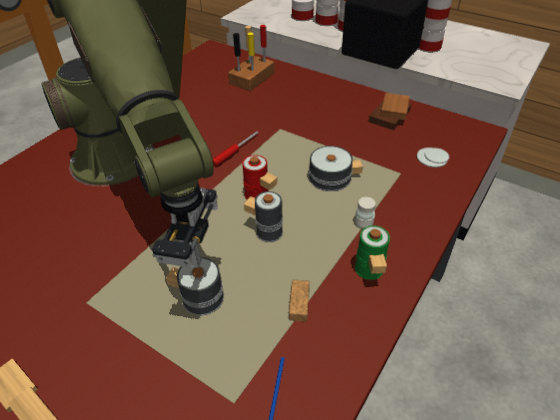

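The wide tin's button now sits lower at (331,157) and nothing else has moved. The fingertips are over the middle button near (198,271), so I'll press it.

{"op": "step_arm", "data": {"series": [{"dx":0,"dy":0,"dz":6,"ax":0,"ay":0,"az":0,"hand":0},{"dx":0,"dy":0,"dz":12,"ax":0,"ay":0,"az":0,"hand":0},{"dx":0,"dy":0,"dz":16,"ax":0,"ay":0,"az":0,"hand":0},{"dx":0,"dy":0,"dz":18,"ax":0,"ay":0,"az":0,"hand":0},{"dx":0,"dy":0,"dz":20,"ax":0,"ay":0,"az":0,"hand":0}]}}

```text
t: 9.12
position: [0.5649, -0.2463, 0.1124]
ee_rot: [[0.931, 0.366, -0.0], [0.366, -0.931, 0.0], [-0.0, -0.0, -1.0]]
ft_force: [-2.1, 0.2, 1.7]
finger_gap: 0.0004
grasp_force: 1.0
```

{"op": "step_arm", "data": {"series": [{"dx":0,"dy":0,"dz":1,"ax":0,"ay":0,"az":0,"hand":0},{"dx":0,"dy":0,"dz":2,"ax":0,"ay":0,"az":0,"hand":0},{"dx":0,"dy":0,"dz":3,"ax":0,"ay":0,"az":0,"hand":0},{"dx":0,"dy":0,"dz":3,"ax":0,"ay":0,"az":0,"hand":0},{"dx":0,"dy":0,"dz":3,"ax":0,"ay":0,"az":0,"hand":0}]}}

```text
t: 9.75
position: [0.565, -0.2463, 0.1094]
ee_rot: [[0.931, 0.366, 0.0], [0.366, -0.931, -0.0], [0.0, 0.0, -1.0]]
ft_force: [-1.4, -0.0, 1.2]
finger_gap: 0.0002
grasp_force: 0.8
```

{"op": "step_arm", "data": {"series": [{"dx":0,"dy":0,"dz":1,"ax":0,"ay":0,"az":0,"hand":0},{"dx":0,"dy":0,"dz":2,"ax":0,"ay":0,"az":0,"hand":0},{"dx":0,"dy":0,"dz":2,"ax":0,"ay":0,"az":0,"hand":0},{"dx":0,"dy":0,"dz":2,"ax":0,"ay":0,"az":0,"hand":0},{"dx":0,"dy":0,"dz":2,"ax":0,"ay":0,"az":0,"hand":0}]}}

```text
t: 10.38
position: [0.565, -0.2463, 0.1075]
ee_rot: [[0.931, 0.366, 0.0], [0.366, -0.931, -0.0], [0.0, 0.0, -1.0]]
ft_force: [-1.5, 0.7, 3.9]
finger_gap: 0.0001
grasp_force: 2.1
```

{"op": "step_arm", "data": {"series": [{"dx":0,"dy":0,"dz":-15,"ax":0,"ay":0,"az":0,"hand":0},{"dx":0,"dy":0,"dz":-55,"ax":0,"ay":0,"az":0,"hand":0},{"dx":0,"dy":0,"dz":-95,"ax":0,"ay":0,"az":0,"hand":0},{"dx":0,"dy":0,"dz":-110,"ax":0,"ay":0,"az":0,"hand":0},{"dx":0,"dy":0,"dz":-110,"ax":0,"ay":0,"az":0,"hand":0}]}}

```text
t: 11.0
position: [0.5651, -0.2463, 0.2178]
ee_rot: [[0.931, 0.366, 0.001], [0.366, -0.931, -0.0], [0.001, 0.001, -1.0]]
ft_force: [-0.9, -0.3, 0.6]
finger_gap: 0.0004
grasp_force: 0.0
```

{"op": "step_arm", "data": {"series": [{"dx":23,"dy":-50,"dz":0,"ax":0,"ay":0,"az":0,"hand":0},{"dx":46,"dy":-100,"dz":0,"ax":0,"ay":0,"az":0,"hand":0},{"dx":69,"dy":-150,"dz":0,"ax":0,"ay":0,"az":0,"hand":0},{"dx":92,"dy":-200,"dz":0,"ax":0,"ay":0,"az":0,"hand":0},{"dx":104,"dy":-225,"dz":0,"ax":0,"ay":0,"az":0,"hand":0}]}}

```text
t: 11.62
position: [0.5787, 0.0037, 0.2155]
ee_rot: [[0.93, 0.368, -0.003], [0.368, -0.93, 0.0], [-0.002, -0.001, -1.0]]
ft_force: [-0.5, -0.1, 0.9]
finger_gap: 0.0009
grasp_force: 0.0
```

{"op": "step_arm", "data": {"series": [{"dx":0,"dy":0,"dz":15,"ax":0,"ay":0,"az":0,"hand":0},{"dx":0,"dy":0,"dz":35,"ax":0,"ay":0,"az":0,"hand":0},{"dx":0,"dy":0,"dz":50,"ax":0,"ay":0,"az":0,"hand":0},{"dx":0,"dy":0,"dz":58,"ax":0,"ay":0,"az":0,"hand":0},{"dx":0,"dy":0,"dz":58,"ax":0,"ay":0,"az":0,"hand":0}]}}

```text
t: 12.25
position: [0.5792, 0.0008, 0.1588]
ee_rot: [[0.931, 0.366, -0.001], [0.366, -0.931, 0.0], [-0.001, -0.0, -1.0]]
ft_force: [-1.3, 0.4, -0.1]
finger_gap: 0.0005
grasp_force: 0.0
```

Run:
```python
from c import *
p=camera("wrist");s=sense();print(s["t"],s["position"],s["ft_force"]);cv2.imwrite("pics/w3.png",p["image"])
E=np.array(p["extrinsics"])
q=(E[:3,:3]@np.array([.5795,.001,.126])+E[:3,3])*[1,-1,-1]
print(cv2.projectPoints(q.reshape(1,3),np.zeros(3),np.zeros(3),np.array(p["mtx"]),np.array(p["dist_coeffs"]))[0].ravel())
p=camera("scene")
print(blob(p["image"],(198,272),8)[0],"was 197.3 271.5")
```

```text
12.3 [0.5794382  0.00087437 0.1594636 ] [ 0.64066206 -0.21116466  0.30827278]
[278.46808236 238.93819347]
[197.38157895 272.11842105] was 197.3 271.5
```

View pics/w3.png

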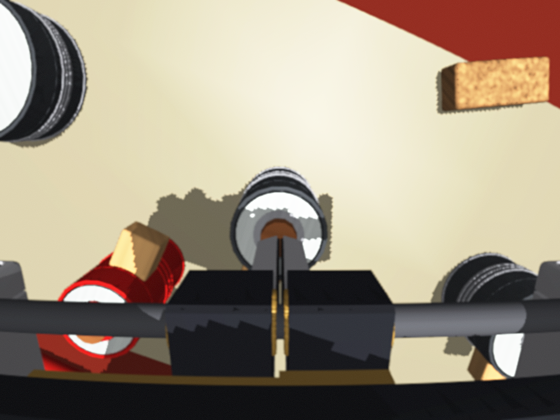

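The wrist view shows the dark narrow tin, with its button at (278,235) right under the tips. The red tin is off to the left.

{"op": "step_arm", "data": {"series": [{"dx":0,"dy":0,"dz":6,"ax":0,"ay":0,"az":0,"hand":0},{"dx":0,"dy":0,"dz":12,"ax":0,"ay":0,"az":0,"hand":0},{"dx":0,"dy":0,"dz":16,"ax":0,"ay":0,"az":0,"hand":0},{"dx":0,"dy":0,"dz":18,"ax":0,"ay":0,"az":0,"hand":0},{"dx":0,"dy":0,"dz":20,"ax":0,"ay":0,"az":0,"hand":0}]}}

```text
t: 12.98
position: [0.5794, 0.0011, 0.1393]
ee_rot: [[0.931, 0.366, 0.0], [0.366, -0.931, -0.0], [0.0, 0.0, -1.0]]
ft_force: [-0.5, 0.8, 0.1]
finger_gap: 0.0006
grasp_force: 0.7
```

{"op": "step_arm", "data": {"series": [{"dx":0,"dy":0,"dz":1,"ax":0,"ay":0,"az":0,"hand":0},{"dx":0,"dy":0,"dz":2,"ax":0,"ay":0,"az":0,"hand":0},{"dx":0,"dy":0,"dz":3,"ax":0,"ay":0,"az":0,"hand":0},{"dx":0,"dy":0,"dz":4,"ax":0,"ay":0,"az":0,"hand":0},{"dx":0,"dy":0,"dz":4,"ax":0,"ay":0,"az":0,"hand":0}]}}

```text
t: 13.6
position: [0.5794, 0.0012, 0.1353]
ee_rot: [[0.931, 0.366, 0.0], [0.366, -0.931, -0.0], [0.0, 0.0, -1.0]]
ft_force: [-0.7, -0.3, 2.2]
finger_gap: 0.0004
grasp_force: 0.9
```

{"op": "step_arm", "data": {"series": [{"dx":0,"dy":0,"dz":1,"ax":0,"ay":0,"az":0,"hand":0},{"dx":0,"dy":0,"dz":2,"ax":0,"ay":0,"az":0,"hand":0},{"dx":0,"dy":0,"dz":3,"ax":0,"ay":0,"az":0,"hand":0},{"dx":0,"dy":0,"dz":3,"ax":0,"ay":0,"az":0,"hand":0},{"dx":0,"dy":0,"dz":3,"ax":0,"ay":0,"az":0,"hand":0}]}}

```text
t: 14.22
position: [0.5794, 0.0011, 0.1325]
ee_rot: [[0.931, 0.366, 0.0], [0.366, -0.931, -0.0], [0.0, 0.0, -1.0]]
ft_force: [-1.2, 1.1, 3.4]
finger_gap: 0.0007
grasp_force: 2.1
```

Same final force and grip reading as the other two, so it is home. Lifting clear.

{"op": "step_arm", "data": {"series": [{"dx":0,"dy":0,"dz":-15,"ax":0,"ay":0,"az":0,"hand":0},{"dx":0,"dy":0,"dz":-50,"ax":0,"ay":0,"az":0,"hand":0},{"dx":0,"dy":0,"dz":-80,"ax":0,"ay":0,"az":0,"hand":0},{"dx":0,"dy":0,"dz":-90,"ax":0,"ay":0,"az":0,"hand":0},{"dx":0,"dy":0,"dz":-90,"ax":0,"ay":0,"az":0,"hand":0}]}}

```text
t: 14.85
position: [0.5793, 0.0011, 0.2224]
ee_rot: [[0.931, 0.366, 0.0], [0.366, -0.931, -0.0], [0.0, 0.0, -1.0]]
ft_force: [-0.1, -0.4, -0.2]
finger_gap: 0.0001
grasp_force: 0.0
```

{"op": "step_arm", "data": {"series": [{"dx":0,"dy":0,"dz":0,"ax":0,"ay":0,"az":0,"hand":0},{"dx":0,"dy":0,"dz":0,"ax":0,"ay":0,"az":0,"hand":0},{"dx":0,"dy":0,"dz":0,"ax":0,"ay":0,"az":0,"hand":0},{"dx":0,"dy":0,"dz":0,"ax":0,"ay":0,"az":0,"hand":0},{"dx":0,"dy":0,"dz":0,"ax":0,"ay":0,"az":0,"hand":0}]}}

```text
t: 15.48
position: [0.5794, 0.0012, 0.2223]
ee_rot: [[0.931, 0.366, -0.0], [0.366, -0.931, 0.0], [-0.0, -0.0, -1.0]]
ft_force: [0.9, -0.3, -0.4]
finger_gap: 0.0004
grasp_force: 0.0
```

Run:
```python
from c import *
p=camera("scene");cv2.imwrite("pics/s4.png",p["image"])
for c in((331,157),(198,272),(268,199)): print(blob(p["image"],c,8)[0])
```

```text
[330.8        157.34285714]
[197.38157895 272.11842105]
[267.7962963  199.05555556]
```

View pics/s4.png

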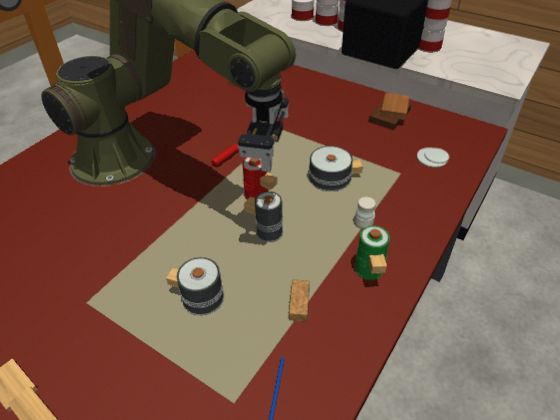

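All three buttons sit lower, at (331,157), (197,272) and (268,199). The tins and bystanders are where they began, and the gripper is clear.

```bash
python3 -c "
from cell import bot
print(bot.hand_in())"
```

```text
the job is handed in; nothing more can be done
None
```

I pressed the three buttons home in order (wide, middle, narrow) with about 4 N each and handed the job in at about 15.5 s; the last picture showed the tins and bystanders undisturbed, but the hand-in gave no verdict.

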